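# Take the pressure of an air reservoir with a pencil gauge

## Robot

A 6-joint arm with a two-finger parallel gripper is mounted at the origin on the work surface. World frame = base frame: x ahead of the robot, y to its left, z up, the work surface at z = 0. Lengths are in mm, angles in rad, forces in N, time in s.
With the tool pointing down it reaches from about 350 to 875 mm from the base axis. Payload 4.2 kg.
Tool frame: the origin (TCP) lies between the finger pads; the fingertips stand 25 mm ahead of it and the grasp point (between the pads) lies 6 mm ahead of it; z points along the fingers, y is the line along which they close (so a half turn about z gives the same grasp; the last joint's range is limited). The gripper opens to 85 mm and grips with 20 to 120 N. Pads are 22 mm wide; open, the fingers measure 114 mm over their backs; the gripper's body (76 mm by 85 mm) begins 54 mm behind the grasp point. The pads swing forward as they close: fully open they stand 13 mm farther back than shut.
Start: joints at [1.359, 0.385, 0.008, 0, -1.194, -0.259], TCP at [283.466, 556.998, 256.312] pointing down, gripper open.
Joint ranges: [-3.14, 3.14], [-1.21, 2.06], [-1.07, 1.41], [-3.16, 2.05], [-2.99, -0.16], [-3.1, 3.1]. Speed limits (rad/s): [2.79, 2.79, 3.14, 3.14, 3.14, 3.14].

## Interface

Orientations are given as a unit quaternion [x, y, z, w].
In Python, from bench import read_state, imaging, workorder, nets gives the robot as it stands.
- The arm moves only by the tool apply_moves, never from a script. Its argument "rows" is a list of rows, each an object with "hand": the opening, from -1 (shut) to 1 (fully open); "delta_pos": the shift along the tool's x, y, z in mm, a list of three; "yaw": the turn about the tool's z in rad. A call has 1 to 12 rows; each row is the pose to reach, as a shift and turn from the pose commanded when the call began, along the tool's axes at that moment; what a row does not reach only later rows make up. A row lasts 1/12 s, in which the tool goes at most 41.7 mm and 7.16 degrees, less where a joint would pass 70% of its speed; a pose out of reach is approached as far as the arm can. A call with a gripper value outside its range is refused whole. The fingers move at their own pace and stop on an object; the grip force is fixed at half the most. Time passes only in rows, so rows that repeat a pose let the fingers close. It gives the time, the measured TCP pose, the force, the opening and the grip force at its end, in the units of the state.
- read_state(): the state, without advancing time (a new reading comes with each control period).
- imaging.get_image(name): name is "side" or "top" or "wrist"; returns a dict with "pixels" (384x512x3 uint8, red, green, blue), "fx", "fy", "cx", "cy" (pixels), "xyz" and "rotation" of the camera in the world. Camera axes: x right, y down, z forward; pixel columns grow to the right and rows downward; lengths in mm; the calibration is good to about 2 mm. A picture is of the moment at which its call begins. There is no depth.
- workorder.job_done(): hands the job in; it is judged then, once.
Trained networks look in the newest picture that a camera, given by its name, has taken for a name from the list of things; names that differ only in an ending like _2 or _b are one class to them, and where a whole thing is asked for, a point or a joint stands for the part that bears it (a point fixed in the world has none). Each returns a list of dicts, best first, with "score" (0 to 1); they miss things now and then, are a little off and sometimes report something else, mostly with a low value. They report only what shows in the picture. A call takes as long as a camera call.
- nets.find_in(camera, query): "location" ([row, column] in pixels, amid what is visible of it).
- nets.pinpoint(camera, query): "location" ([row, column] in pixels: a listed point, or the origin of a listed thing).
The state is a dict: "clock": time; "joints": joint angles; "joint_vel": joint speeds; "joint_efforts": joint torques, N m; "position": TCP position; "ee_rot": TCP orientation; "contact_force": force on the tool from outside, world axes, zero at the start; "wrist_torque": the same for the moment, N m; "gripper_width": finger opening in mm; "grasp_force": force on a finger pad.
Only numpy, scipy, OpenCV 4.12 (cv2) and the standard library are available. Lean on these libraries where they do the work, as an engineer would, in place of code of your own. Each camera call takes 0.05 s, during which the arm holds its last target. There are 200 camera calls.

## Task

Check the air in the grey reservoir: take the pencil gauge from its wooden rest, push its chuck squarely down over the upright valve stem until the rubber seals on the rim, and hold it on for a good second so that the rod comes right out; a push of about 15 N does it, and more than 18 N could crush the seal. Then lay the gauge gently back in the two forks as it was, chuck down, with the reading still showing, and leave everything else where it is.

Things in the scene. Friction and masses are not known exactly. Their poses are not given: they have to be found in the camera images.
- gauge: Steel pencil pressure gauge lying in the wooden rest's forks, about 0.1 kg. Origin: on the barrel's axis above the middle of the chuck; x along the barrel to its free end, z up. Head: block with flat sides 18 mm apart (y), x -12 to +14, z -8 to +9 mm; grip it here from above, fingers closing along y. Round chuck 18 mm across below it, down to z -23.5 mm. Balance point about x +45 mm.
- gauge_mouth (a point): Centre of the chuck's flared mouth (15 mm across), 23.5 mm below the gauge's origin on its z axis. Inside, a bore 11.5 mm across from z -19 mm up to a sprung rubber seal at z -11 mm, which yields 3.5 mm at about 5 N per mm. On the axis a sensing pin stands 4.5 mm below the seal: it meets the stem first, with 5 to 8 N from the air; the seal's force comes on top of this.
- gauge_mid (a point): Point on the gauge's barrel axis at gauge x +70 mm; it lies between the two forks when the gauge is in its rest. The barrel is 13 mm across and runs from x +14 to +122 mm, where the rod comes out.
- gauge_rod (a joint): How far the white graduated rod (4 mm wide, ticks 4 mm apart) has come out of the barrel's free end, m: 0 at the start, at most 0.045. Air on the sensing pin drives it out along gauge x, and it stays out afterwards. The pressure is unknown and differs each time; a complete reading is some 12 to 40 mm.
- tank: Grey steel air reservoir fixed to the table: a cylinder 110 mm across, 304 mm long, lying along its y on feet; ball valve to y +192 mm, relief valve to y -183 mm. Origin on the table under its middle. Crown at 135 mm; in its middle a boss 26 mm across to 143 mm, a brass hexagon 19 mm across to 150 mm, then the valve stem. Nothing else rises above the crown.
- valve_base (a point): Centre of the top face of the brass hexagon, 150 mm above the table. From here the brass valve stem, 8 mm across, stands straight up on the same axis. It is screwed in by hand, more or less far: its rim stands anywhere from 17 to 33 mm above this point, differently each time.
- rest: Wooden rest fixed to the table: base 130 x 70 x 12 mm, long along its x, origin on the table under its middle. Forks 12 mm thick at x -30 and +30 mm, each a right-angled V open upward, tips 40 mm apart and 71 mm high; the barrel lies in them along x, axis 60 mm above the table, head to -x with the chuck hanging down, head's middle about 70 mm from the rest's middle.
- rest_mid (a point): Point midway between the two forks at the height at which the barrel's axis lies (60 mm). The gauge's point gauge_mid is here when the gauge is in its rest.
- airbrush: Steel airbrush, about 180 mm long and 12 mm thick with a small cup on top (32 mm high), lying beside the rest. Leave alone.
- brush: Brush with a wooden handle, 170 mm, lying on the other side of the rest. Leave alone.
- dust_cap: Small black valve dust cap, 11 mm across and 13 mm high, standing on the table before the reservoir. Leave alone.
- finds_box: Small open card box 62 x 46 x 20 mm with a stone in it, on the table behind the reservoir. Leave alone.
- jar: White lidded jar, 64 mm across, 75 mm high. Leave alone.

How it is judged (in metres and radians):
On the way, in this order (a step that is already met when the one before it is completed fails the run):
1. the gauge is lifted clear of its rest (distance between gauge_mid and rest_mid above 0.04 m and contact force between the fingers and gauge above 1 N), for 0.1 s.
2. the gauge sits square on the valve stem, its seal pressed on the rim with at least 5 N (with the air's 5 to 8 N on the sensing pin, a push of 10 to 13 N) and the rod out, and is held so for 0.8 s (contact force between gauge_seal_c0 and tank above 5 N and value of joint gauge_rod above 0.01 m and horizontal distance between gauge_mouth and valve_base below 0.003 m and angle between the z axis of gauge and the z axis of tank, either way round below 0.12 rad), for 0.8 s.
3. the gauge is taken off the stem (distance between gauge_mouth and valve_base above 0.045 m), for 0.1 s.
At the end, for the whole second after the job is handed in: The gauge lies at rest in both forks of its rest, barrel along the rest (middle of the barrel within 8 mm of its place, within 7 degrees), chuck down (within 20 degrees), the rod still out by more than 10 mm (distance between gauge_mid and rest_mid below 0.008 m and angle between the x axis of gauge and the x axis of rest, either way round below 0.12 rad and angle between gauge's own z axis and vertical below 0.35 rad and value of joint gauge_rod above 0.01 m and linear speed of gauge below 0.02 m/s); the robot touches nothing.
It fails at once if the chuck's rubber seal is pressed on the stem with more than 13 N (with the air's 5 to 8 N on the sensing pin, a push of over 18 N) (contact force between gauge_seal_c0 and tank above 13 N).
It fails at once if the robot itself bears on the reservoir with more than 10 N (contact force between the arm and tank above 10 N).
It fails at once if the gauge is dropped (falls faster than 0.4 m/s out of the fingers) (contact force between the fingers and gauge below 0.01 N and linear speed of gauge above 0.4 m/s).
It fails at once if another thing on the table is shifted by more than 20 mm (distance of any of airbrush, brush, dust_cap, finds_box, jar from where it was at the start of the episode above 0.02 m).
It also fails if it takes over 64 s, if anything falls off the work surface, if the arm or the gripper's body presses on something with over 40 N, if the wrist force passes 120 N, or if a joint passes its speed limit or range.

## Working session

There is one attempt and no reset: what is moved stays moved. The work goes in short steps, Python scripts to look and compute and a tool call to move; the robot and the scene stay as the last step left them, time stands still between calls to the robot, and variables do not carry over. Pictures are saved under pics/ and viewed, at most 10 in all, crops included, and the job is handed in when it is done.

Besides the shell and the picture viewer there is one more tool, called after "Request:" as name([rows], argument=value, ...), one row to a line, values as JSON. apply_moves: Moves the arm, as the interface text tells. Its arguments: {"type":"object","properties":{"rows":{"type":"array"}},"required":["rows"]}

```bash
ls; mkdir -p pics; cat > h.py <<'E'
from bench import read_state, imaging, workorder, nets
import numpy as np, cv2
from scipy.spatial.transform import Rotation as R
def cam(n):
    return imaging.get_image(n)
def ray(c,rc):
    r=np.array(c["rotation"]); 
    if r.size==4: r=R.from_quat(r).as_matrix()
    r=r.reshape(3,3)
    d=r@np.array([(rc[1]-c["cx"])/c["fx"],(rc[0]-c["cy"])/c["fy"],1.])
    return np.array(c["xyz"],float),d/np.linalg.norm(d)
def tri(rs):
    A=np.zeros((3,3));b=np.zeros(3)
    for o,d in rs:
        P=np.eye(3)-np.outer(d,d);A+=P;b+=P@o
    p=np.linalg.solve(A,b)
    return p,[np.linalg.norm((np.eye(3)-np.outer(d,d))@(p-o)) for o,d in rs]
def atz(r,z):
    o,d=r; return o+d*(z-o[2])/d[2]
def proj(c,p):
    r=np.array(c["rotation"]); 
    if r.size==4: r=R.from_quat(r).as_matrix()
    q=r.reshape(3,3).T@(np.array(p)-np.array(c["xyz"]))
    return [c["cy"]+c["fy"]*q[1]/q[2],c["cx"]+c["fx"]*q[0]/q[2]]
E
python3 - <<'E'
from h import *
s=read_state();print({k:np.round(v,3) for k,v in s.items()})
cs={}
for n in ["top","side","wrist"]:
    c=cam(n);cs[n]=c;print(n,c["xyz"],np.round(np.array(c["rotation"]),3).tolist(),c["fx"],c["cx"],c["cy"])
    for q in ["gauge","gauge_mouth","gauge_mid","valve_base","rest_mid","rest","tank","dust_cap","jar","finds_box","airbrush","brush"]:
        r=nets.pinpoint(n,q)
        print(n,q,[(np.round(x["location"],1).tolist(),round(x["score"],2)) for x in r[:2]])
im=np.vstack([cs["top"]["pixels"],cs["side"]["pixels"]])[:,:,::-1]
cv2.imwrite("pics/a.png",cv2.resize(cs["top"]["pixels"][:,:,::-1],(800,600)))
cv2.imwrite("pics/b.png",cv2.resize(cs["side"]["pixels"][:,:,::-1],(800,600)))
E
```

```text
pics
{'clock': np.float64(0.0), 'joints': array([ 1.359e+00,  3.860e-01,  7.000e-03, -1.000e-03, -1.194e+00,
       -2.590e-01]), 'joint_vel': array([ 0.001,  0.002,  0.001,  0.002, -0.001,  0.   ]), 'joint_efforts': array([-0.0000e+00, -3.9229e+01,  1.8840e+01,  4.1860e+00, -5.0000e-03,
        0.0000e+00]), 'position': array([283.241, 556.525, 255.208]), 'ee_rot': array([ 0.972, -0.233, -0.   ,  0.001]), 'contact_force': array([ 0.441, -0.039, -0.529]), 'wrist_torque': array([ 0.047, -0.032, -0.01 ]), 'grasp_force': np.float64(0.0), 'gripper_width': np.float64(85.097)}
top [ 541.5309231    13.01433829 1217.32615614] [-0.705, 0.708, -0.015, 0.02] 484.89066704263024 257.0983901717098 200.76324856164933
top gauge []
top gauge_mouth [([261.2, 373.5], 0.59), ([255.1, 373.4], 0.51)]
top gauge_mid [([232.8, 374.3], 0.79)]
top valve_base [([218.5, 139.8], 0.86)]
top rest_mid [([231.5, 373.0], 0.59)]
top rest [([232.7, 364.9], 0.69)]
top tank [([219.1, 156.8], 0.78)]
top dust_cap [([230.6, 372.1], 0.66), ([261.0, 131.8], 0.4)]
top jar [([133.2, 259.8], 0.72)]
top finds_box [([174.5, 168.9],
[... 399 characters left out ...]
 rest_mid [([162.0, 336.6], 0.77), ([193.4, 323.0], 0.65)]
side rest [([176.3, 336.7], 0.89)]
side tank [([314.6, 211.3], 0.74)]
side dust_cap [([367.8, 231.9], 0.37)]
side jar [([195.8, 210.2], 0.95), ([195.0, 323.6], 0.61)]
side finds_box [([280.0, 182.7], 0.82), ([160.2, 339.2], 0.6)]
side airbrush [([159.5, 350.4], 0.56)]
side brush [([192.3, 324.0], 0.8)]
wrist [348.38367771 525.10091203 373.94261122] [-0.517, 0.844, 0.122, -0.075] 281.0819779168408 255.97253968150378 196.22165892575055
wrist gauge []
wrist gauge_mouth []
wrist gauge_mid []
wrist valve_base []
wrist rest_mid []
wrist rest []
wrist tank []
wrist dust_cap []
wrist jar []
wrist finds_box []
wrist airbrush []
wrist brush []
```

View pics/a.png

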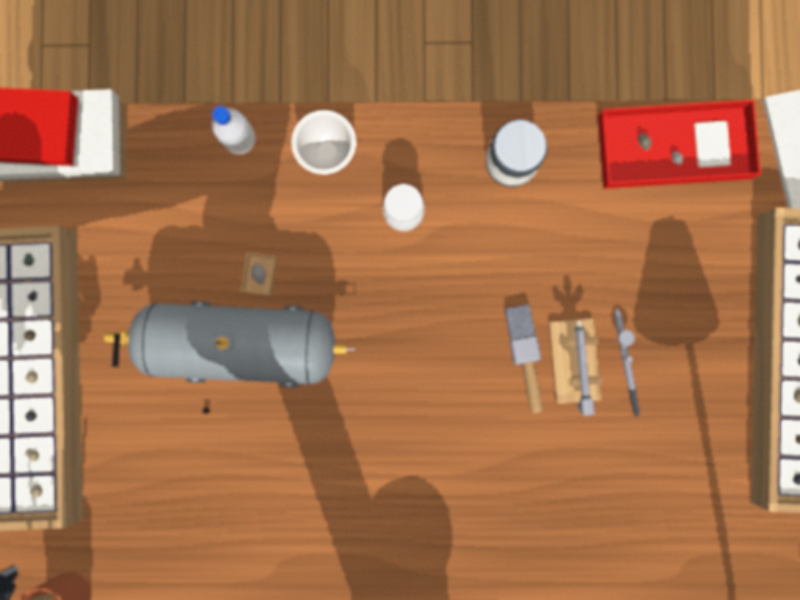

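View pics/b.png

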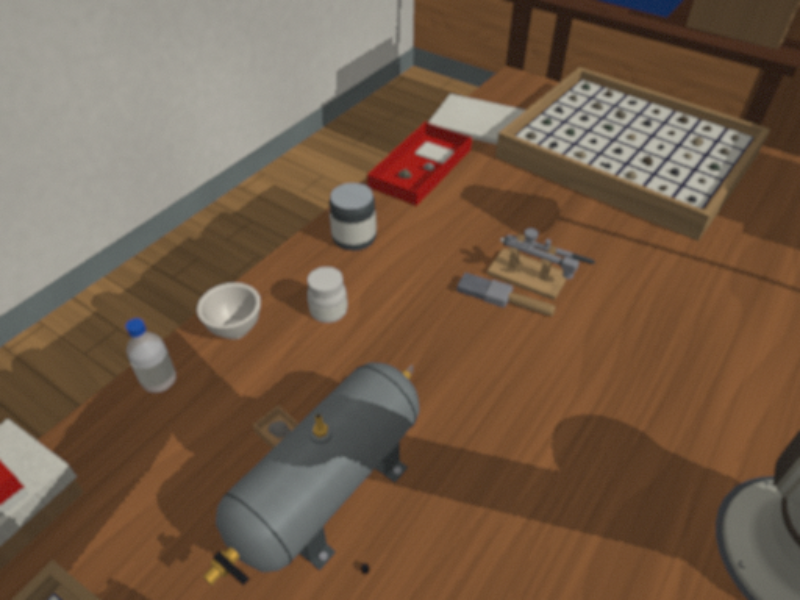

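The top picture shows the gauge in its rest, head toward the robot at (row 259, col 374). It also shows the valve boss at about (219, 141). The side picture agrees: stem at (275, 206), gauge head at (170, 365).

```bash
python3 - <<'E'
from h import *
T=cam("top");S=cam("side")
f=lambda n,q:nets.pinpoint(n,q)[0]["location"]
for q in ["gauge_mid","valve_base","gauge_mouth","rest_mid"]:
    p,e=tri([ray(T,f("top",q)),ray(S,f("side",q))]);print(q,p.round(1),np.round(e,1))
a=nets.find_in("top","gauge");print(a[:2])
# barrel direction in top at z=60
print("head",atz(ray(T,[259,374]),60),"mid",atz(ray(T,f("top","gauge_mid")),60),"vb",atz(ray(T,f("top","valve_base")),150))
s=read_state();m=R.from_quat(s["ee_rot"]).as_matrix();print(m.round(3))
t=np.array([410,-270,255.]);print("delta tool",(m.T@(t-s["position"])).round(1))
E
```

```text
gauge_mid [ 520.8 -256.    62.2] [4.9 4.9]Traceback (most recent call last):
  File "<stdin>", line 5, in <module>
  File "<stdin>", line 3, in <lambda>
IndexError: list index out of range
```

```bash
python3 - <<'E'
from h import *
T=cam("top");S=cam("side")
for q,a,b in [("mid",[232.8,374.3],[160.2,339.8]),("vb",[218.5,139.8],[275.7,209.4]),("mouth",[258,373.5],[177.7,361.3])]:
    p,e=tri([ray(T,a),ray(S,b)]);print(q,p.round(1),np.round(e,1))
print("head",atz(ray(T,[260,375.]),69),"mid",atz(ray(T,[232.8,374.3]),60),"rodend",atz(ray(T,[208,371.]),66),"vb",atz(ray(T,[218.5,139.8]),150))
s=read_state();m=R.from_quat(s["ee_rot"]).as_matrix();print(m.round(3))
for t in ([460,0,255.],[410,-265,255.],):print("delta tool",(m.T@(t-s["position"])).round(1))
E
```

```text
mid [ 524.3 -257.    56. ] [3. 3.]
vb [550.9 275.7 146.2] [7.2 7.2]
mouth [ 459.3 -263.8   20. ] [0. 0.]
head [ 457.96668784 -255.96268228   69.        ] mid [ 521.68227117 -257.46094512   60.        ] rodend [ 580.5124725  -249.20020983   66.        ] vb [556.81132538 278.95987299 150.        ]
[[ 0.891 -0.454 -0.   ]
 [-0.454 -0.891 -0.   ]
 [-0.     0.    -1.   ]]
delta tool [410.  416.3   1.3]
delta tool [485.6 675.2   1.3]
```

Request:
apply_moves([
  {"hand": 1,"delta_pos": [25,31,0],"yaw": -0.04},
  {"hand": 1,"delta_pos": [50,62,0],"yaw": -0.08},
  {"hand": 1,"delta_pos": [75,93,0],"yaw": -0.12},
  {"hand": 1,"delta_pos": [100,124,0],"yaw": -0.16},
  {"hand": 1,"delta_pos": [125,155,0],"yaw": -0.2},
  {"hand": 1,"delta_pos": [150,186,0],"yaw": -0.24},
  {"hand": 1,"delta_pos": [175,217,0],"yaw": -0.28},
  {"hand": 1,"delta_pos": [200,248,0],"yaw": -0.32},
  {"hand": 1,"delta_pos": [225,279,0],"yaw": -0.36},
  {"hand": 1,"delta_pos": [250,310,0],"yaw": -0.4},
  {"hand": 1,"delta_pos": [275,341,0],"yaw": -0.44},
  {"hand": 1,"delta_pos": [300,372,0],"yaw": -0.48},
])

```text
clock: 3.35
position: [381.9, 87.6, 256.8]
ee_rot: [1.0, 0.006, 0.001, -0.0]
contact_force: [0.3, 0.4, 0.9]
gripper_width: 85.0
grasp_force: 0.0
```

Request:
apply_moves([
  {"hand": 1,"delta_pos": [8,39,4],"yaw": 0},
  {"hand": 1,"delta_pos": [16,78,8],"yaw": 0},
  {"hand": 1,"delta_pos": [24,117,12],"yaw": 0},
  {"hand": 1,"delta_pos": [32,156,16],"yaw": 0},
  {"hand": 1,"delta_pos": [40,195,20],"yaw": 0},
  {"hand": 1,"delta_pos": [48,234,24],"yaw": 0},
  {"hand": 1,"delta_pos": [56,273,28],"yaw": 0},
  {"hand": 1,"delta_pos": [64,312,32],"yaw": 0},
  {"hand": 1,"delta_pos": [72,349,36],"yaw": 0},
  {"hand": 1,"delta_pos": [72,349,36],"yaw": 0},
  {"hand": 1,"delta_pos": [72,349,36],"yaw": 0},
  {"hand": 1,"delta_pos": [72,349,36],"yaw": 0},
])

```text
clock: 4.35
position: [456.9, -258.9, 220.1]
ee_rot: [1.0, 0.004, -0.0, -0.0]
contact_force: [-0.1, 0.5, 0.5]
gripper_width: 85.6
grasp_force: 0.0
```

```bash
python3 - <<'E'
from h import *
c=cam("wrist");s=read_state();print(s["clock"],s["position"],c["xyz"],np.round(R.from_quat(c["rotation"]).as_matrix(),3).tolist())
for q in ["gauge","gauge_mouth","gauge_mid","rest_mid","rest"]:
    print(q,[(np.round(x["location"],1).tolist(),round(x["score"],2)) for x in nets.pinpoint("wrist",q)[:3]])
im=c["pixels"][:,:,::-1].copy()
np.savez("w1.npz",**c)
for p in ([455,-262,60],[522,-258,60]): print(proj(c,p))
cv2.imwrite("pics/w1.png",cv2.resize(im,(800,600)))
E
```

```text
4.4 [ 457.06009244 -258.34674704  220.42216225] [ 529.83475922 -257.38098406  337.67172128] [[0.008, -0.958, -0.285], [-1.0, -0.007, -0.003], [0.001, 0.285, -0.959]]
gauge [([186.1, 255.7], 0.66), ([113.9, 249.1], 0.62)]
gauge_mouth [([182.9, 256.3], 0.7)]
gauge_mid [([116.4, 250.0], 0.8)]
rest_mid [([114.6, 248.8], 0.88)]
rest [([112.7, 250.8], 0.73)]
[np.float64(188.9861958588997), np.float64(259.7369651289903)]
[np.float64(121.18545414868241), np.float64(256.3430327762096)]
```

View pics/w1.png

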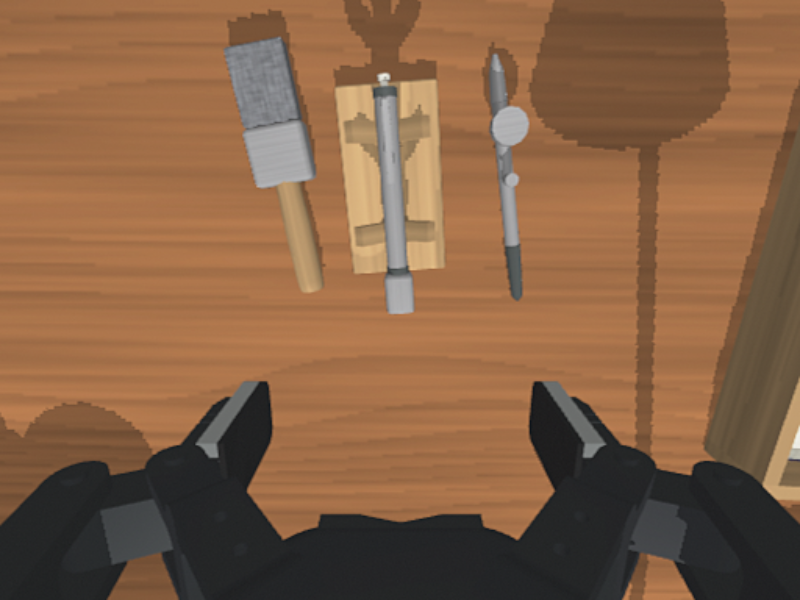

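The wrist picture shows the gauge head at about (186, 256) native, and the barrel running up to (59, 246) where the rod tip just shows. The brush and airbrush lie well to either side.

```bash
python3 - <<'E'
from h import *
c=dict(np.load("w1.npz"))
h=atz(ray(c,[176,254.5]),60);e=atz(ray(c,[62,246.6]),60)
m=atz(ray(c,[116.4,250]),60);g=atz(ray(c,[186.1,255.7]),60)
print(h,e,m,g,np.arctan2(*(e-h)[[1,0]]),np.arctan2(*(m-g)[[1,0]]))
print("head top front/back",atz(ray(c,[178,255]),69),atz(ray(c,[187,256]),69),atz(ray(c,[200,256]),52))
# rest edges at z=12
a=atz(ray(c,[272/1.5625,355/1.5625]),12);b=atz(ray(c,[265/1.5625,443/1.5625]),12);d=atz(ray(c,[87/1.5625,337/1.5625]),12);f=atz(ray(c,[80/1.5625,436/1.5625]),12)
print("rest yaw",np.arctan2(*(d-a)[[1,0]]),np.arctan2(*(f-b)[[1,0]]),(a+b+d+f)/4)
E
```

```text
[ 468.52765646 -256.56204988   60.        ] [ 573.5573976  -248.80049116   60.        ] [ 526.35044337 -251.93737926   60.        ] [ 458.01691549 -257.84898782   60.        ] 0.07376459363716359 0.08629624117321702
head top front/back [ 468.51971599 -257.0897906    69.        ] [ 459.42940472 -258.13672794   69.        ] [ 440.67568439 -258.292366     52.        ]
rest yaw 0.07367216775541022 0.07265344401193148 [ 526.13345816 -252.69763444   12.        ]
```

Request:
apply_moves([
  {"hand": 0.2,"delta_pos": [0,0,20],"yaw": -0.05},
  {"hand": 0.2,"delta_pos": [0,0,40],"yaw": -0.07},
  {"hand": 0.2,"delta_pos": [0,0,60],"yaw": -0.07},
  {"hand": 0.2,"delta_pos": [0,0,75],"yaw": -0.07},
  {"hand": 0.2,"delta_pos": [0,0,75],"yaw": -0.07},
  {"hand": 0.2,"delta_pos": [0,0,75],"yaw": -0.07},
])

```text
clock: 5.15
position: [457.3, -258.5, 145.2]
ee_rot: [0.999, 0.04, -0.001, 0.0]
contact_force: [0.2, 0.4, 1.3]
gripper_width: 51.4
grasp_force: 0.0
```

```bash
python3 - <<'E'
from h import *
c0=dict(np.load("w1.npz"))
c=cam("wrist");s=read_state();print(s["clock"],s["position"],R.from_quat(s["ee_rot"]).as_matrix().round(3).tolist())
a={}
for q in ["gauge","gauge_mid","rest_mid"]:
    r=nets.pinpoint("wrist",q);a[q]=r
    print(q,[(np.round(x["location"],1).tolist(),round(x["score"],2)) for x in r[:3]])
for q,l in [("gauge",[186.1,255.7]),("gauge_mid",[116.4,250]),("rest_mid",[114.6,248.8])]:
    if a[q]: p,e=tri([ray(c0,l),ray(c,a[q][0]["location"])]);print(q,p,e,atz(ray(c,a[q][0]["location"]),60))
np.savez("w2.npz",**c)
cv2.imwrite("pics/w2.png",cv2.resize(c["pixels"][:,:,::-1],(800,600)))
E
```

```text
5.2 [ 457.94542108 -258.797121    146.15954594] [[0.997, 0.08, 0.001], [0.08, -0.997, -0.001], [0.001, 0.001, -1.0]]
gauge [([118.0, 257.5], 0.74), ([212.4, 256.4], 0.62)]
gauge_mid [([118.4, 256.3], 0.88)]
rest_mid [([116.0, 257.2], 0.93)]
gauge [ 531.31818905 -254.23044661  343.07523339] [np.float64(3.14249012205511), np.float64(3.14249012205514)] [ 526.35851634 -253.2844412    60.        ]
gauge_mid [ 526.58640607 -252.40319832   84.91705154] [np.float64(0.07997115462794384), np.float64(0.07997115462812615)] [ 526.0251547  -252.47427393   60.        ]
rest_mid [ 528.48103981 -252.51736672  132.47823976] [np.float64(0.013572164605546198), np.float64(0.013572164605615755)] [ 527.67459092 -252.96877794   60.        ]
```

View pics/w2.png

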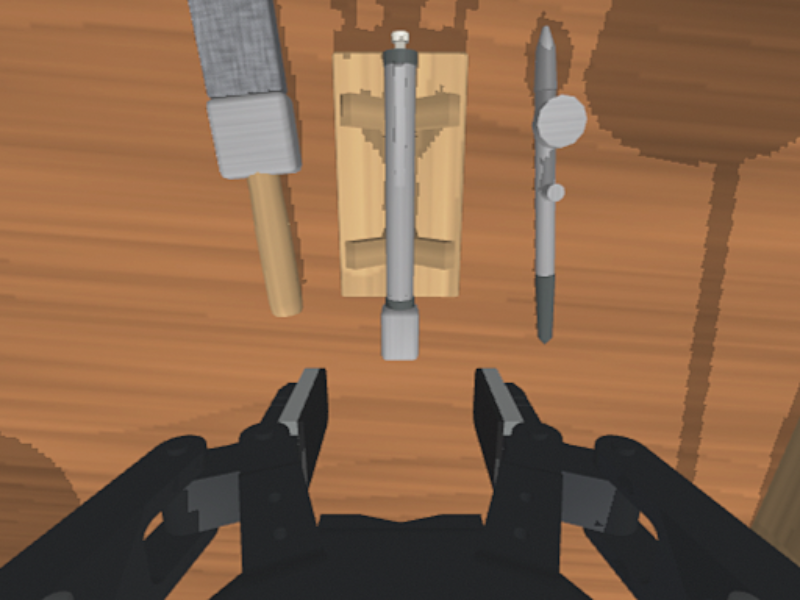

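The second wrist picture shows the gauge upright and centred: head rows 195–230, column 256 native. It is aligned with the tool.

```bash
python3 - <<'E'
from h import *
a=dict(np.load("w1.npz"));b=dict(np.load("w2.npz"));k=1.5625
for n,p,q in [("front",[313/k,400/k],[360/k,400/k]),("back",[273/k,399/k],[305/k,400/k]),("barrel end",[88/k,384.5/k],[54/k,400/k])]:
    r=[ray(a,p),ray(b,q)];print(n,tri(r),atz(r[1],69),atz(r[1],60))
E
```

```text
front (array([ 445.50408079, -258.45343415,   68.3494895 ]), [np.float64(0.2189433485001986), np.float64(0.21894334850022532)]) [ 445.85072385 -258.64030765   69.        ] [ 441.94389558 -258.9621075    60.        ]
back (array([ 467.47420408, -257.1846846 ,   49.3587684 ]), [np.float64(0.24966925609649315), np.float64(0.24966925609653498)]) [ 473.15313122 -256.46565709   69.        ] [ 470.51435791 -256.68645572   60.        ]
barrel end (array([ 579.51905184, -248.05647371,   52.56452488]), [np.float64(0.045798147388148934), np.float64(0.0457981473881346)]) [ 575.65561692 -248.30128225   69.        ] [ 577.77755152 -248.14288809   60.        ]
```

Request:
apply_moves([
  {"hand": 0.2,"delta_pos": [0,0,25],"yaw": 0},
  {"hand": 0.2,"delta_pos": [0,0,50],"yaw": 0},
  {"hand": 0.2,"delta_pos": [0,0,65],"yaw": 0},
  {"hand": 0.2,"delta_pos": [0,0,75],"yaw": 0},
  {"hand": 0.2,"delta_pos": [0,0,78],"yaw": 0},
  {"hand": 0.2,"delta_pos": [0,0,78],"yaw": 0},
  {"hand": -0.3,"delta_pos": [0,0,78],"yaw": 0},
  {"hand": -0.5,"delta_pos": [0,0,78],"yaw": 0},
  {"hand": -0.7,"delta_pos": [0,0,78],"yaw": 0},
  {"hand": -1,"delta_pos": [0,0,78],"yaw": 0},
  {"hand": -1,"delta_pos": [0,0,78],"yaw": 0},
  {"hand": -1,"delta_pos": [0,0,78],"yaw": 0},
])

```text
clock: 6.35
position: [458.0, -258.9, 68.4]
ee_rot: [0.999, 0.04, 0.001, 0.0]
contact_force: [-0.9, 2.7, 6.9]
gripper_width: 16.9
grasp_force: 60.0
```

Request:
apply_moves([
  {"hand": -1,"delta_pos": [0,0,0],"yaw": 0},
  {"hand": -1,"delta_pos": [0,0,0],"yaw": 0},
  {"hand": -1,"delta_pos": [0,0,0],"yaw": 0},
])

```text
clock: 6.6
position: [458.0, -258.9, 68.4]
ee_rot: [0.999, 0.04, 0.001, 0.0]
contact_force: [-2.0, 2.8, 6.5]
gripper_width: 17.0
grasp_force: 60.0
```

Request:
apply_moves([
  {"hand": -1,"delta_pos": [0,0,-5],"yaw": 0},
  {"hand": -1,"delta_pos": [0,0,-15],"yaw": 0},
  {"hand": -1,"delta_pos": [0,0,-35],"yaw": 0},
  {"hand": -1,"delta_pos": [0,0,-60],"yaw": 0},
  {"hand": -1,"delta_pos": [0,0,-90],"yaw": 0},
  {"hand": -1,"delta_pos": [0,0,-120],"yaw": 0},
  {"hand": -1,"delta_pos": [0,0,-150],"yaw": 0},
  {"hand": -1,"delta_pos": [0,0,-175],"yaw": 0},
  {"hand": -1,"delta_pos": [0,0,-190],"yaw": 0},
  {"hand": -1,"delta_pos": [0,0,-190],"yaw": 0},
])

```text
clock: 7.43
position: [458.7, -259.7, 262.0]
ee_rot: [0.999, 0.04, 0.004, 0.002]
contact_force: [-0.5, -0.4, -0.5]
gripper_width: 16.9
grasp_force: 59.1
```

Request:
apply_moves([
  {"hand": -1,"delta_pos": [6,-20,0],"yaw": 0},
  {"hand": -1,"delta_pos": [16,-55,0],"yaw": 0},
  {"hand": -1,"delta_pos": [27,-93,0],"yaw": 0},
  {"hand": -1,"delta_pos": [38,-131,0],"yaw": 0},
  {"hand": -1,"delta_pos": [50,-169,0],"yaw": 0},
  {"hand": -1,"delta_pos": [61,-207,0],"yaw": 0},
  {"hand": -1,"delta_pos": [72,-245,0],"yaw": 0},
  {"hand": -1,"delta_pos": [84,-283,0],"yaw": 0},
  {"hand": -1,"delta_pos": [95,-321,0],"yaw": 0},
  {"hand": -1,"delta_pos": [106,-359,0],"yaw": 0},
  {"hand": -1,"delta_pos": [117,-397,0],"yaw": 0},
  {"hand": -1,"delta_pos": [128,-430,0],"yaw": 0},
])

```text
clock: 8.43
position: [550.1, 181.9, 256.0]
ee_rot: [0.999, 0.04, -0.001, 0.0]
contact_force: [-0.0, -0.4, -1.7]
gripper_width: 17.2
grasp_force: 59.1
```

Request:
apply_moves([
  {"hand": -1,"delta_pos": [3,-12,0],"yaw": 0},
  {"hand": -1,"delta_pos": [6,-25,0],"yaw": 0},
  {"hand": -1,"delta_pos": [6,-25,0],"yaw": 0},
  {"hand": -1,"delta_pos": [6,-25,0],"yaw": 0},
  {"hand": -1,"delta_pos": [6,-25,0],"yaw": 0},
])

```text
clock: 8.85
position: [554.5, 204.0, 257.0]
ee_rot: [0.999, 0.039, -0.001, 0.0]
contact_force: [0.7, -0.6, -1.1]
gripper_width: 17.0
grasp_force: 59.1
```

```bash
python3 - <<'E'
from h import *
c=cam("wrist");s=read_state();print(s["clock"],s["position"],R.from_quat(s["ee_rot"]).as_matrix().round(3).tolist(),s["contact_force"])
for q in ["valve_base","gauge_mouth"]:
    r=nets.pinpoint("wrist",q)
    print(q,[(np.round(x["location"],1).tolist(),round(x["score"],2)) for x in r[:3]])
print("expect",proj(c,[556,278,150]),proj(c,[556,278,175]))
np.savez("w3.npz",**c)
cv2.imwrite("pics/w3.png",cv2.resize(c["pixels"][:,:,::-1],(800,600)))
E
```

```text
8.9 [554.56134547 203.91420017 257.27439066] [[0.997, 0.078, -0.001], [0.078, -0.997, -0.0], [-0.001, 0.0, -1.0]] [-0.50527004 -0.35613845 -0.87401337]
valve_base [([200.3, 169.1], 0.94)]
gauge_mouth [([243.0, 257.5], 0.79)]
expect [np.float64(194.93213112453853), np.float64(168.35382291566066)] [np.float64(204.347788628286), np.float64(158.40988388915318)]
```

View pics/w3.png

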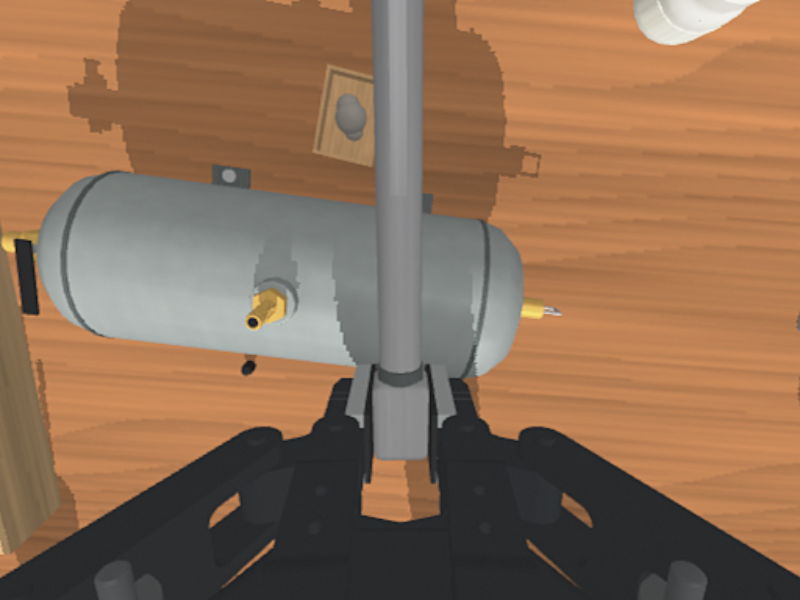

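The third picture shows the stem rim (dark hole) at about (206, 162) and the hexagon near (196, 171), native pixels. The gauge is straight in the grip. Now the view from the other side.

Request:
apply_moves([
  {"hand": -1,"delta_pos": [3,-25,0],"yaw": 0},
  {"hand": -1,"delta_pos": [6,-60,0],"yaw": 0},
  {"hand": -1,"delta_pos": [9,-95,0],"yaw": 0},
  {"hand": -1,"delta_pos": [11,-125,0],"yaw": 0},
  {"hand": -1,"delta_pos": [12,-135,0],"yaw": 0},
  {"hand": -1,"delta_pos": [12,-135,0],"yaw": 0},
  {"hand": -1,"delta_pos": [12,-135,0],"yaw": 0},
  {"hand": -1,"delta_pos": [12,-135,0],"yaw": 0},
])

```text
clock: 9.67
position: [556.2, 339.4, 257.4]
ee_rot: [0.999, 0.039, -0.0, 0.0]
contact_force: [-0.2, -0.3, -0.7]
gripper_width: 17.2
grasp_force: 59.1
```

```bash
python3 - <<'E'
from h import *
c=cam("wrist");s=read_state();print(s["clock"],s["position"],c["xyz"])
r=nets.pinpoint("wrist","valve_base");print(r[:2])
np.savez("w4.npz",**c)
c3=dict(np.load("w3.npz"));print(c3["xyz"])
def crop(c,r,cc,n=40,k=10): 
    print(r,cc); return cv2.resize(c["pixels"][r:r+n,cc:cc+n,::-1],None,fx=k,fy=k,interpolation=cv2.INTER_CUBIC)
p=proj(c,[556,278,172]);r0,c0=int(p[0])-20,int(p[1])-20
top=np.hstack([crop(c3,185,145),crop(c,r0,c0)])
cv2.imwrite("pics/w4.png",top)
E
```

```text
9.7167 [556.27085626 339.2628692  257.59875136] [628.81887938 346.084726   375.04053491]
[{'location': [212.7, 331.1], 'score': 0.71}]
[627.16924282 210.76523988 374.54939756]
185 145
197 316
```

View pics/w4.png

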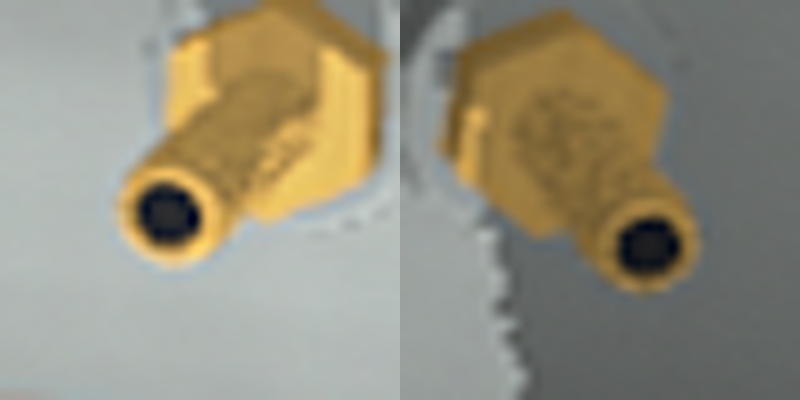

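```bash
python3 - <<'E'
from h import *
a=dict(np.load("w3.npz"));b=dict(np.load("w4.npz"))
ra,rb=ray(a,[205.8,161.3]),ray(b,[220.85,340.05])
p,e=tri([ra,rb]);print("rim",p,e)
ha,hb=ray(a,[195.5,172]),ray(b,[209.1,331.6]);print("hex",tri([ha,hb]))
print("vb net",tri([ray(a,[200.3,169.1]),ray(b,[212.7,331.1])]))
for c,t in [(a,[554.56,203.9,257.3]),(b,[556.2,339.3,257.5])]:
    q=atz(ray(c,[459/1.5625,401/1.5625]),257.5+1); print("head front rel", q-t)
    k=atz(ray(c,[384/1.5625,400/1.5625]),257.5-8); print("dark ring rel", k-t)
m=R.from_euler("z",.078).as_matrix()@np.diag([1,-1,-1.])
print("tool delta xy for TCP to rim (+0.5 gauge)", m.T@(p-[556.2,339.3,257.5]))
E
```

```text
rim [555.03817655 275.81867787 175.17463066] [np.float64(0.03924284488387033), np.float64(0.03924284488381097)]
hex (array([555.26711378, 275.38935043, 148.57711947]), [np.float64(0.017180255865810394), np.float64(0.01718025586604369)])
vb net (array([552.83846597, 276.5651879 , 152.74568327]), [np.float64(0.532599820692102), np.float64(0.5325998206921568)])
head front rel [-10.6011664   -0.08568861   1.2       ]
dark ring rel [10.21130225  1.81599254 -7.8       ]
head front rel [-10.81092205  -0.16344615   1.        ]
dark ring rel [10.09346947  1.74731979 -8.        ]
tool delta xy for TCP to rim (+0.5 gauge) [-6.10481477 63.19777947 82.32536934]
```

Rim measured at (555.0, 275.8, about 175.5). I'll centre above it, then descend in steps watching the force.

Request:
apply_moves([
  {"hand": -1,"delta_pos": [-2,20,0],"yaw": 0},
  {"hand": -1,"delta_pos": [-4,45,5],"yaw": 0},
  {"hand": -1,"delta_pos": [-6.7,60,15],"yaw": 0},
  {"hand": -1,"delta_pos": [-6.7,63.2,30],"yaw": 0},
  {"hand": -1,"delta_pos": [-6.7,63.2,40],"yaw": 0},
  {"hand": -1,"delta_pos": [-6.7,63.2,42],"yaw": 0},
  {"hand": -1,"delta_pos": [-6.7,63.2,42],"yaw": 0},
  {"hand": -1,"delta_pos": [-6.7,63.2,42],"yaw": 0},
])

```text
clock: 10.43
position: [554.9, 277.6, 215.8]
ee_rot: [0.999, 0.04, 0.0, -0.0]
contact_force: [-0.1, 0.4, -0.2]
gripper_width: 16.8
grasp_force: 59.1
```

```bash
python3 - <<'E'
from h import *
s=read_state();print(s["clock"],s["position"],s["contact_force"])
S=cam("side");T=cam("top")
for c,n in ((S,"side"),(T,"top")):
  for q in ["valve_base","gauge_mouth"]:
    print(n,q,[(np.round(x["location"],1).tolist(),round(x["score"],2)) for x in nets.pinpoint(n,q)[:2]])
p=proj(S,[555,276,185]);r,cc=int(p[0]),int(p[1])
print(p);cv2.imwrite("pics/s5.png",cv2.resize(S["pixels"][r-40:r+35,cc-40:cc+60,::-1],(800,600),interpolation=cv2.INTER_CUBIC))
E
```

```text
10.4333 [554.92967868 277.62980427 215.815712  ] [-0.1458944   0.39789458 -0.23831202]
side valve_base [([278.4, 208.5], 0.92)]
side gauge_mouth []
top valve_base [([221.7, 139.4], 0.98)]
top gauge_mouth []
[np.float64(262.5928481345158), np.float64(201.78715875334075)]
```

View pics/s5.png

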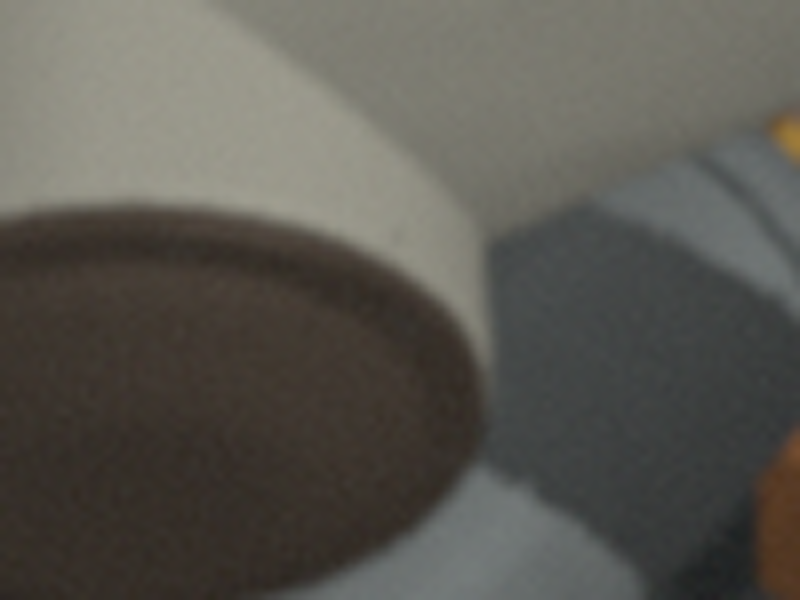

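The arm hides the chuck from the side camera, so I'll rely on pose and force. Settle and re-read.

Request:
apply_moves([
  {"hand": -1,"delta_pos": [0,0,0],"yaw": 0},
  {"hand": -1,"delta_pos": [0,0,0],"yaw": 0},
])

```text
clock: 10.9
position: [554.5, 277.4, 215.4]
ee_rot: [0.999, 0.04, 0.0, -0.0]
contact_force: [0.1, -0.5, -0.6]
gripper_width: 16.8
grasp_force: 59.1
```

```bash
python3 - <<'E'
from h import *
c=cam("wrist");s=read_state();print(s["clock"],s["position"],c["xyz"],R.from_quat(s["ee_rot"]).as_matrix().round(4).tolist())
for n in "34":
    a=dict(np.load(f"w{n}.npz"));print(a["xyz"],R.from_quat(a["rotation"]).as_euler("xyz"))
print(R.from_quat(c["rotation"]).as_euler("xyz"))
E
```

```text
10.95 [554.47513079 277.31279844 215.38059985] [627.03984446 284.09486631 333.0921658 ] [[0.9969, 0.0792, 0.0001], [0.0792, -0.9969, 0.0], [0.0001, -0.0, -1.0]]
[627.16924282 210.76523988 374.54939756] [ 2.85190464e+00 -1.69397513e-03 -1.49365087e+00]
[628.81887938 346.084726   375.04053491] [ 2.85266722e+00 -1.52983329e-03 -1.49368121e+00]
[ 2.85323142e+00 -1.00189810e-03 -1.49231562e+00]
```

Request:
apply_moves([
  {"hand": -1,"delta_pos": [0,1.5,0],"yaw": 0},
  {"hand": -1,"delta_pos": [0,1.5,0],"yaw": 0},
  {"hand": -1,"delta_pos": [0,1.5,2],"yaw": 0},
  {"hand": -1,"delta_pos": [0,1.5,4],"yaw": 0},
  {"hand": -1,"delta_pos": [0,1.5,6],"yaw": 0},
  {"hand": -1,"delta_pos": [0,1.5,6],"yaw": 0},
  {"hand": -1,"delta_pos": [0,1.5,6],"yaw": 0},
])

```text
clock: 11.53
position: [554.5, 275.7, 209.0]
ee_rot: [0.999, 0.04, -0.0, 0.0]
contact_force: [0.1, 0.1, -1.2]
gripper_width: 17.0
grasp_force: 59.1
```

Request:
apply_moves([
  {"hand": -1,"delta_pos": [0,0,1],"yaw": 0},
  {"hand": -1,"delta_pos": [0,0,2],"yaw": 0},
  {"hand": -1,"delta_pos": [0,0,3],"yaw": 0},
  {"hand": -1,"delta_pos": [0,0,4],"yaw": 0},
  {"hand": -1,"delta_pos": [0,0,4],"yaw": 0},
  {"hand": -1,"delta_pos": [0,0,4],"yaw": 0},
])

```text
clock: 12.03
position: [554.5, 275.7, 205.2]
ee_rot: [0.999, 0.04, -0.0, 0.0]
contact_force: [0.1, -0.4, -1.4]
gripper_width: 17.0
grasp_force: 59.1
```

Request:
apply_moves([
  {"hand": -1,"delta_pos": [0,0,1],"yaw": 0},
  {"hand": -1,"delta_pos": [0,0,2],"yaw": 0},
  {"hand": -1,"delta_pos": [0,0,3],"yaw": 0},
  {"hand": -1,"delta_pos": [0,0,3],"yaw": 0},
  {"hand": -1,"delta_pos": [0,0,3],"yaw": 0},
])

```text
clock: 12.45
position: [554.6, 275.7, 202.2]
ee_rot: [0.999, 0.04, -0.0, 0.0]
contact_force: [-0.2, -0.7, -1.1]
gripper_width: 16.8
grasp_force: 59.1
```

Request:
apply_moves([
  {"hand": -1,"delta_pos": [0,0,0.7],"yaw": 0},
  {"hand": -1,"delta_pos": [0,0,1.4],"yaw": 0},
  {"hand": -1,"delta_pos": [0,0,2],"yaw": 0},
  {"hand": -1,"delta_pos": [0,0,2],"yaw": 0},
  {"hand": -1,"delta_pos": [0,0,2],"yaw": 0},
])

```text
clock: 12.87
position: [554.6, 275.8, 200.3]
ee_rot: [0.999, 0.04, -0.0, 0.0]
contact_force: [0.3, 0.9, -0.3]
gripper_width: 16.7
grasp_force: 59.1
```

Request:
apply_moves([
  {"hand": -1,"delta_pos": [0,0,0.7],"yaw": 0},
  {"hand": -1,"delta_pos": [0,0,1.4],"yaw": 0},
  {"hand": -1,"delta_pos": [0,0,2],"yaw": 0},
  {"hand": -1,"delta_pos": [0,0,2],"yaw": 0},
  {"hand": -1,"delta_pos": [0,0,2],"yaw": 0},
])

```text
clock: 13.28
position: [555.0, 276.0, 199.1]
ee_rot: [0.999, 0.04, 0.001, -0.0]
contact_force: [0.5, -0.1, 2.6]
gripper_width: 16.9
grasp_force: 59.6
```

Request:
apply_moves([
  {"hand": -1,"delta_pos": [0,0,0.5],"yaw": 0},
  {"hand": -1,"delta_pos": [0,0,1],"yaw": 0},
  {"hand": -1,"delta_pos": [0,0,1.5],"yaw": 0},
  {"hand": -1,"delta_pos": [0,0,1.5],"yaw": 0},
  {"hand": -1,"delta_pos": [0,0,1.5],"yaw": 0},
])

```text
clock: 13.7
position: [554.8, 275.8, 197.1]
ee_rot: [0.999, 0.04, 0.0, -0.0]
contact_force: [-1.0, -0.7, 3.7]
gripper_width: 16.8
grasp_force: 59.8
```

Request:
apply_moves([
  {"hand": -1,"delta_pos": [0,0,0.4],"yaw": 0},
  {"hand": -1,"delta_pos": [0,0,0.8],"yaw": 0},
  {"hand": -1,"delta_pos": [0,0,1.2],"yaw": 0},
  {"hand": -1,"delta_pos": [0,0,1.2],"yaw": 0},
  {"hand": -1,"delta_pos": [0,0,1.2],"yaw": 0},
])

```text
clock: 14.12
position: [554.8, 275.8, 195.8]
ee_rot: [0.999, 0.04, 0.0, -0.0]
contact_force: [0.1, 1.1, 5.5]
gripper_width: 17.3
grasp_force: 59.9
```

Request:
apply_moves([
  {"hand": -1,"delta_pos": [0,0,0.3],"yaw": 0},
  {"hand": -1,"delta_pos": [0,0,0.6],"yaw": 0},
  {"hand": -1,"delta_pos": [0,0,0.8],"yaw": 0},
  {"hand": -1,"delta_pos": [0,0,0.8],"yaw": 0},
  {"hand": -1,"delta_pos": [0,0,0.8],"yaw": 0},
])

```text
clock: 14.53
position: [554.9, 275.9, 195.3]
ee_rot: [0.999, 0.04, 0.001, -0.0]
contact_force: [-0.1, -0.1, 5.9]
gripper_width: 16.8
grasp_force: 60.0
```

Request:
apply_moves([
  {"hand": -1,"delta_pos": [0,0,0.4],"yaw": 0},
  {"hand": -1,"delta_pos": [0,0,0.8],"yaw": 0},
  {"hand": -1,"delta_pos": [0,0,0.8],"yaw": 0},
  {"hand": -1,"delta_pos": [0,0,0.8],"yaw": 0},
])

```text
clock: 14.87
position: [555.2, 276.0, 195.0]
ee_rot: [0.999, 0.04, 0.001, -0.0]
contact_force: [0.6, -0.3, 7.5]
gripper_width: 16.7
grasp_force: 60.2
```

```bash
python3 - <<'E'
from h import *
for i in range(3):
    cam("wrist");s=read_state();print(s["position"].__repr__(),np.round(s["contact_force"],1))
E
```

```text
array([555.24153635, 276.02970731, 195.0315462 ]) [-0.6 -0.4  7.6]
array([555.20907566, 276.03988604, 195.03917109]) [0.  0.6 6.9]
array([555.22809776, 276.02595538, 195.00916515]) [ 0.5 -0.1  7.1]
```

Request:
apply_moves([
  {"hand": -1,"delta_pos": [0,0,0.4],"yaw": 0},
  {"hand": -1,"delta_pos": [0,0,0.7],"yaw": 0},
  {"hand": -1,"delta_pos": [0,0,0.7],"yaw": 0},
  {"hand": -1,"delta_pos": [0,0,0.7],"yaw": 0},
  {"hand": -1,"delta_pos": [0,0,0.7],"yaw": 0},
])

```text
clock: 15.43
position: [555.5, 276.2, 194.8]
ee_rot: [0.999, 0.04, 0.001, -0.001]
contact_force: [-0.5, -0.5, 8.3]
gripper_width: 16.5
grasp_force: 60.3
```

Request:
apply_moves([
  {"hand": -1,"delta_pos": [0,0,0.3],"yaw": 0},
  {"hand": -1,"delta_pos": [0,0,0.6],"yaw": 0},
  {"hand": -1,"delta_pos": [0,0,0.6],"yaw": 0},
  {"hand": -1,"delta_pos": [0,0,0.6],"yaw": 0},
  {"hand": -1,"delta_pos": [0,0,0.6],"yaw": 0},
])

```text
clock: 15.85
position: [555.7, 276.3, 194.6]
ee_rot: [0.999, 0.04, 0.002, -0.001]
contact_force: [0.1, 0.8, 9.0]
gripper_width: 17.0
grasp_force: 60.5
```

Request:
apply_moves([
  {"hand": -1,"delta_pos": [-0.5,0.2,0.3],"yaw": 0},
  {"hand": -1,"delta_pos": [-1,0.4,0.6],"yaw": 0},
  {"hand": -1,"delta_pos": [-1.3,0.5,1],"yaw": 0},
  {"hand": -1,"delta_pos": [-1.3,0.5,1.3],"yaw": 0},
  {"hand": -1,"delta_pos": [-1.3,0.5,1.3],"yaw": 0},
  {"hand": -1,"delta_pos": [-1.3,0.5,1.3],"yaw": 0},
])

```text
clock: 16.35
position: [554.9, 275.9, 194.1]
ee_rot: [0.999, 0.04, 0.003, -0.001]
contact_force: [0.1, 0.8, 11.3]
gripper_width: 16.9
grasp_force: 60.8
```

Request:
apply_moves([
  {"hand": -1,"delta_pos": [0,0,0.4],"yaw": 0},
  {"hand": -1,"delta_pos": [0,0,0.8],"yaw": 0},
  {"hand": -1,"delta_pos": [-0.3,0,1.2],"yaw": 0},
  {"hand": -1,"delta_pos": [-0.3,0,1.2],"yaw": 0},
  {"hand": -1,"delta_pos": [-0.3,0,1.2],"yaw": 0},
])

```text
clock: 16.77
position: [555.1, 276.1, 193.7]
ee_rot: [0.999, 0.04, 0.003, -0.001]
contact_force: [0.2, -0.2, 13.1]
gripper_width: 17.0
grasp_force: 61.1
```

Request:
apply_moves([
  {"hand": -1,"delta_pos": [-0.2,0,0.4],"yaw": 0},
  {"hand": -1,"delta_pos": [-0.2,0,0.4],"yaw": 0},
  {"hand": -1,"delta_pos": [-0.2,0,0.4],"yaw": 0},
  {"hand": -1,"delta_pos": [-0.2,0,0.4],"yaw": 0},
  {"hand": -1,"delta_pos": [-0.2,0,0.4],"yaw": 0},
  {"hand": -1,"delta_pos": [-0.2,0,0.4],"yaw": 0},
  {"hand": -1,"delta_pos": [-0.2,0,0.4],"yaw": 0},
  {"hand": -1,"delta_pos": [-0.2,0,0.4],"yaw": 0},
  {"hand": -1,"delta_pos": [-0.2,0,0.4],"yaw": 0},
  {"hand": -1,"delta_pos": [-0.2,0,0.4],"yaw": 0},
  {"hand": -1,"delta_pos": [-0.2,0,0.4],"yaw": 0},
  {"hand": -1,"delta_pos": [-0.2,0,0.4],"yaw": 0},
])

```text
clock: 17.77
position: [555.0, 276.2, 193.5]
ee_rot: [0.999, 0.04, 0.004, -0.001]
contact_force: [0.7, 0.6, 13.6]
gripper_width: 16.8
grasp_force: 61.2
```

```bash
python3 - <<'E'
from h import *
c=cam("wrist");s=read_state();print(s["clock"],s["position"],np.round(s["contact_force"],1))
T=cam("top")
print(nets.find_in("top","gauge_rod")[:2],nets.pinpoint("top","gauge")[:1])
p=proj(T,[690,287,215]);r,cc=int(p[0]),int(p[1]);print(p)
i1=cv2.resize(c["pixels"][:,:,::-1],(480,360));i2=cv2.resize(T["pixels"][r-40:r+50,cc-40:cc+40,::-1],(320,360),interpolation=cv2.INTER_CUBIC)
cv2.imwrite("pics/w6.png",np.hstack([i1,i2]))
E
```

```text
17.8167 [555.01747631 276.18013342 193.5694249 ] [-0.7 -0.7 14.2]
[] []
[np.float64(154.14504161025826), np.float64(128.6890255394523)]
```

View pics/w6.png

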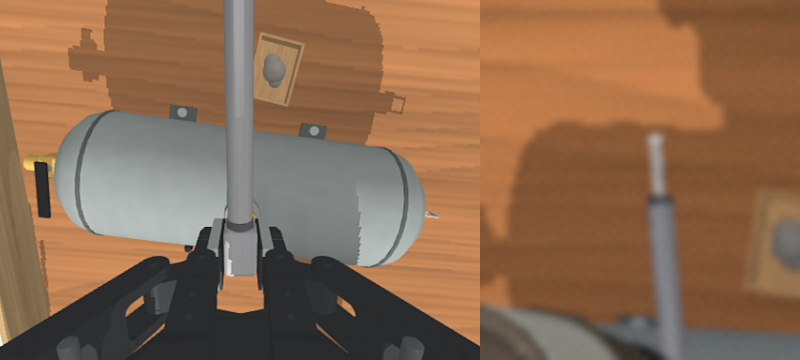

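The rod is out about 30 mm (top crop, white rod above the barrel end). A brief further hold, then lift straight off.

Request:
apply_moves([
  {"hand": -1,"delta_pos": [0,0,0],"yaw": 0},
  {"hand": -1,"delta_pos": [0,0,0],"yaw": 0},
  {"hand": -1,"delta_pos": [0,0,0],"yaw": 0},
  {"hand": -1,"delta_pos": [0,0,0],"yaw": 0},
  {"hand": -1,"delta_pos": [0,0,-2],"yaw": 0},
  {"hand": -1,"delta_pos": [0.5,0,-4],"yaw": 0},
  {"hand": -1,"delta_pos": [1,0,-7],"yaw": 0},
  {"hand": -1,"delta_pos": [1,0,-11],"yaw": 0},
  {"hand": -1,"delta_pos": [1,0,-16],"yaw": 0},
  {"hand": -1,"delta_pos": [1,0,-26],"yaw": 0},
  {"hand": -1,"delta_pos": [1,0,-42],"yaw": 0},
  {"hand": -1,"delta_pos": [1,0,-62],"yaw": 0},
])

```text
clock: 18.97
position: [552.3, 274.5, 250.5]
ee_rot: [0.999, 0.039, -0.003, 0.001]
contact_force: [-0.5, -0.6, -1.8]
gripper_width: 16.3
grasp_force: 59.1
```

Request:
apply_moves([
  {"hand": -1,"delta_pos": [0,0,-6],"yaw": 0},
  {"hand": -1,"delta_pos": [0,0,-6],"yaw": 0},
  {"hand": -1,"delta_pos": [0,0,-6],"yaw": 0},
])

```text
clock: 19.22
position: [553.2, 275.1, 257.2]
ee_rot: [0.999, 0.039, -0.001, -0.0]
contact_force: [-1.3, 0.5, -1.8]
gripper_width: 16.8
grasp_force: 59.1
```

Request:
apply_moves([
  {"hand": -1,"delta_pos": [-5,20,0],"yaw": 0},
  {"hand": -1,"delta_pos": [-15,58,0],"yaw": 0},
  {"hand": -1,"delta_pos": [-25,97,0],"yaw": 0},
  {"hand": -1,"delta_pos": [-35,136,0],"yaw": 0},
  {"hand": -1,"delta_pos": [-46,175,0],"yaw": 0},
  {"hand": -1,"delta_pos": [-56,214,0],"yaw": 0},
  {"hand": -1,"delta_pos": [-66,253,0],"yaw": 0},
  {"hand": -1,"delta_pos": [-76,292,0],"yaw": 0},
  {"hand": -1,"delta_pos": [-86,331,0],"yaw": 0},
  {"hand": -1,"delta_pos": [-97,370,0],"yaw": 0},
  {"hand": -1,"delta_pos": [-107,409,0],"yaw": 0},
  {"hand": -1,"delta_pos": [-117,448,0],"yaw": 0},
])

```text
clock: 20.22
position: [470.8, -182.2, 256.4]
ee_rot: [0.999, 0.04, -0.002, -0.0]
contact_force: [1.1, -0.4, -1.3]
gripper_width: 17.0
grasp_force: 59.1
```

Request:
apply_moves([
  {"hand": -1,"delta_pos": [-10,37,0],"yaw": 0},
  {"hand": -1,"delta_pos": [-17,65,0],"yaw": 0},
  {"hand": -1,"delta_pos": [-20,77,10],"yaw": 0},
  {"hand": -1,"delta_pos": [-20,77,30],"yaw": 0},
  {"hand": -1,"delta_pos": [-20,77,60],"yaw": 0},
  {"hand": -1,"delta_pos": [-20,77,90],"yaw": 0},
  {"hand": -1,"delta_pos": [-20,77,120],"yaw": 0},
  {"hand": -1,"delta_pos": [-20,77,138],"yaw": 0},
  {"hand": -1,"delta_pos": [-20,77,138],"yaw": 0},
  {"hand": -1,"delta_pos": [-20,77,138],"yaw": 0},
  {"hand": -1,"delta_pos": [-20,77,138],"yaw": 0},
])

```text
clock: 21.13
position: [459.5, -258.9, 120.4]
ee_rot: [0.999, 0.04, 0.0, 0.0]
contact_force: [-0.1, -0.3, -0.8]
gripper_width: 16.9
grasp_force: 59.1
```

```bash
python3 - <<'E'
from h import *
c=cam("wrist");s=read_state();print(s["clock"],s["position"],R.from_quat(s["ee_rot"]).as_matrix().round(4).tolist(),np.round(s["contact_force"],1))
m=R.from_euler("z",.079).as_matrix()@np.diag([1,-1,-1.])
print("to go",m.T@(np.array([458.0,-258.9,68.4])-s["position"]))
cv2.imwrite("pics/w7.png",cv2.resize(c["pixels"][:,:,::-1],(800,600)))
E
```

```text
21.1833 [ 459.78427455 -259.03621356  120.99543182] [[0.9968, 0.0798, 0.0023], [0.0798, -0.9968, -0.0008], [0.0022, 0.001, -1.0]] [0.8 0.1 0.1]
to go [-1.76795993 -0.27659985 52.59543182]
```

View pics/w7.png

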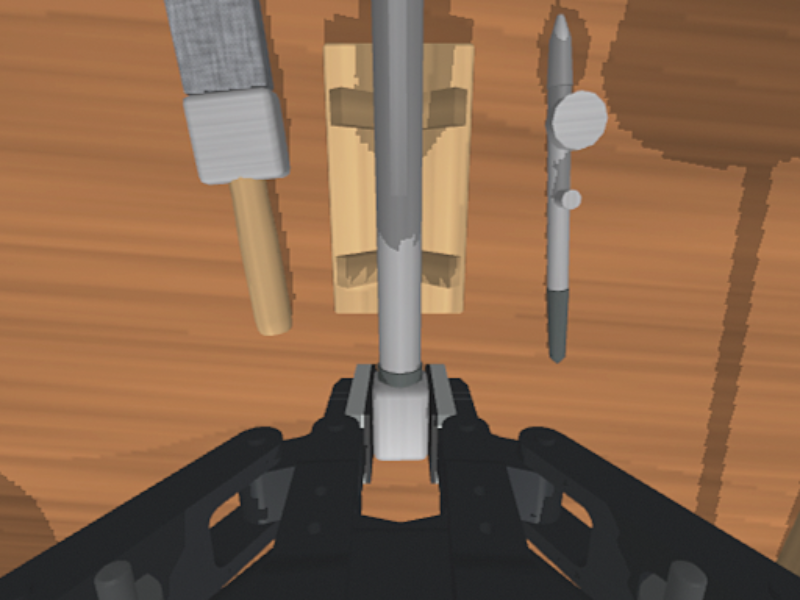

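The gauge is in line with the rest, and the forks show symmetrically to either side of the barrel. Lowering.

Request:
apply_moves([
  {"hand": -1,"delta_pos": [-1.5,0,10],"yaw": 0},
  {"hand": -1,"delta_pos": [-1.5,0,22],"yaw": 0},
  {"hand": -1,"delta_pos": [-1.5,0,32],"yaw": 0},
  {"hand": -1,"delta_pos": [-1.5,0,40],"yaw": 0},
  {"hand": -1,"delta_pos": [-1.5,0,45],"yaw": 0},
  {"hand": -1,"delta_pos": [-1.5,0,48],"yaw": 0},
  {"hand": -1,"delta_pos": [-1.5,0,49],"yaw": 0},
  {"hand": -1,"delta_pos": [-1.5,0,49],"yaw": 0},
  {"hand": -1,"delta_pos": [-1.5,0,49],"yaw": 0},
])

```text
clock: 21.93
position: [457.7, -259.2, 71.2]
ee_rot: [0.999, 0.04, 0.0, 0.0]
contact_force: [0.0, -0.1, -1.4]
gripper_width: 17.1
grasp_force: 59.1
```

Request:
apply_moves([
  {"hand": -1,"delta_pos": [0,0,0.7],"yaw": 0},
  {"hand": -1,"delta_pos": [0,0,1.4],"yaw": 0},
  {"hand": -1,"delta_pos": [0,0,2],"yaw": 0},
  {"hand": -1,"delta_pos": [0,0,2],"yaw": 0},
  {"hand": -1,"delta_pos": [0,0,2],"yaw": 0},
])

```text
clock: 22.35
position: [457.5, -259.1, 69.1]
ee_rot: [0.999, 0.04, 0.0, 0.0]
contact_force: [-1.1, 0.0, 1.4]
gripper_width: 16.9
grasp_force: 59.5
```

Request:
apply_moves([
  {"hand": -1,"delta_pos": [0,0,0.8],"yaw": 0},
  {"hand": -1,"delta_pos": [0,0,0.8],"yaw": 0},
  {"hand": -1,"delta_pos": [0,0,0.8],"yaw": 0},
])

```text
clock: 22.6
position: [457.6, -259.2, 68.8]
ee_rot: [0.999, 0.04, 0.0, 0.0]
contact_force: [-2.5, 2.1, 5.8]
gripper_width: 16.6
grasp_force: 60.1
```

Request:
apply_moves([
  {"hand": -0.5,"delta_pos": [0,0,0],"yaw": 0},
  {"hand": -0.4,"delta_pos": [0,0,0],"yaw": 0},
  {"hand": -0.2,"delta_pos": [0,0,0],"yaw": 0},
  {"hand": 0,"delta_pos": [0,0,0],"yaw": 0},
  {"hand": 0.1,"delta_pos": [0,0,0],"yaw": 0},
  {"hand": 0.1,"delta_pos": [0,0,0],"yaw": 0},
  {"hand": 0.1,"delta_pos": [0,0,0],"yaw": 0},
])

```text
clock: 23.18
position: [457.3, -259.1, 67.9]
ee_rot: [0.999, 0.04, -0.0, -0.0]
contact_force: [0.1, -0.8, 0.5]
gripper_width: 46.8
grasp_force: 0.0
```

Request:
apply_moves([
  {"hand": 0.1,"delta_pos": [0,0,-5],"yaw": 0},
  {"hand": 0.1,"delta_pos": [0,0,-15],"yaw": 0},
  {"hand": 0.1,"delta_pos": [0,0,-35],"yaw": 0},
  {"hand": 0.1,"delta_pos": [0,0,-65],"yaw": 0},
  {"hand": 0.1,"delta_pos": [0,0,-100],"yaw": 0},
  {"hand": 0.1,"delta_pos": [0,0,-130],"yaw": 0},
  {"hand": 0.1,"delta_pos": [0,0,-150],"yaw": 0},
  {"hand": 0.1,"delta_pos": [0,0,-150],"yaw": 0},
  {"hand": 0.1,"delta_pos": [0,0,-150],"yaw": 0},
])

```text
clock: 23.93
position: [457.8, -259.2, 220.3]
ee_rot: [0.999, 0.04, 0.002, 0.001]
contact_force: [0.1, 0.7, -0.6]
gripper_width: 47.1
grasp_force: 0.0
```

```bash
python3 - <<'E'
from h import *
c=cam("wrist");s=read_state();print(s["clock"],s["position"],s["gripper_width"])
for q in ("gauge","gauge_mid","gauge_rod"):
  r=nets.pinpoint("wrist",q) if q!="gauge_rod" else nets.find_in("wrist",q)
  print(q,[(x["location"],atz(ray(c,x["location"]),60).round(1)) for x in r[:2]])
cv2.imwrite("pics/w8.png",cv2.resize(c["pixels"][:,:,::-1],(800,600)))
E
```

```text
23.9833 [ 457.01028985 -258.95764094  218.68762701] 46.81414025192514
gauge [([189.7, 253.4], array([ 455.6, -256.2,   60. ]))]
gauge_mid [([117.4, 255.1], array([ 526.9, -252.4,   60. ]))]
gauge_rod [([33.8, 252.7], array([ 597.5, -244.8,   60. ]))]
```

View pics/w8.png

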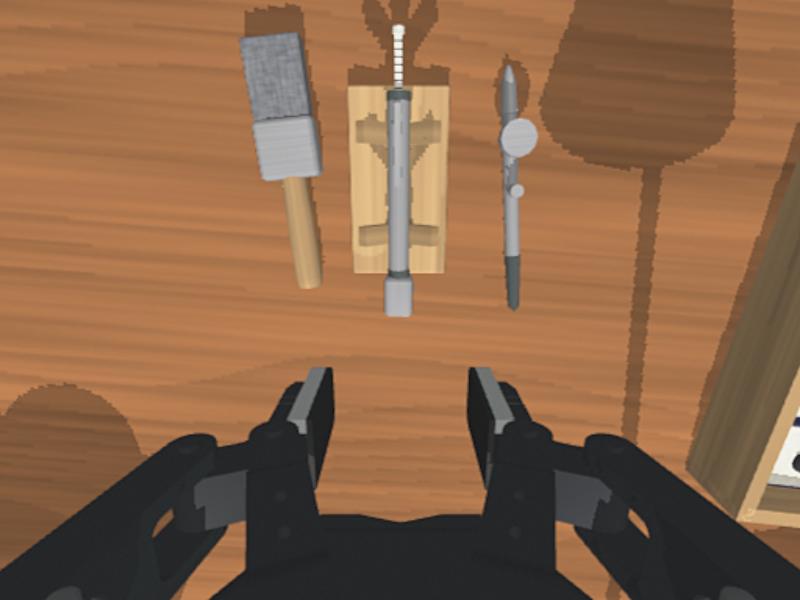

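The gauge lies in both forks with its head at (190, 255) and mid at (117, 255). The rod is well out, to row 17, and nothing else has moved.

```bash
python3 -c "
from bench import workorder
print(workorder.job_done())"
```

```text
the job is handed in; nothing more can be done
None
```

The job is handed in: I pushed the gauge onto the stem at about 15 N for over a second and laid it back in both forks, chuck down, with the rod still out about 30 mm; the final picture showed nothing near the rest moved, but no verdict came back.

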